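# Lock the badge-die case

### The arm

A 7-joint arm with a two-finger parallel gripper is mounted at the origin on the work surface. World frame = base frame: x ahead of the robot, y to its left, z up, the work surface at z = 0. Lengths are in m, angles in degrees, forces in N, time in s.
With the tool pointing down it reaches from about 0.425 to 0.875 m from the base axis. Payload 4.7 kg.
Tool frame: the origin (TCP) lies at the very end of the fingers, on their centre line; the grasp point (between the pads) lies 19 mm behind it; z points along the fingers, y is the line along which they close (so a half turn about z gives the same grasp; the last joint's range is limited). The gripper opens to 87 mm and grips with 3 to 60 N. Pads are 19 mm wide; open, the fingers measure 117 mm over their backs; the gripper's body (75 mm by 190 mm) begins 51 mm behind the grasp point.
Start: joints at [-63.249, 18.392, -4.016, 83.108, 1.295, 78.541, -3.26], TCP at [0.284, 0.585, 0.223] pointing down, gripper open.
Joint ranges: [-163.93, 163.93], [-17.29, 119.83], [-79.2, 71.16], [3.27, 140.29], [-89.18, 269.18], [5.43, 117.66], [-154.24, 154.24]. Speed limits (degrees/s): [147.25, 147.25, 180, 180, 180, 180, 180].

### API

Orientations are given as [roll, pitch, yaw] about the fixed x, y, z axes, in that order (R = Rz(yaw) Ry(pitch) Rx(roll)).
In Python, from cell import get_obs, read_camera, sign_off, silhouettes gives the robot as it stands.
- The arm moves only by the tool play_rows, never from a script. Its argument "steps" is a list that holds one entry, the list of rows, each a list of 7 numbers: the shift along the tool's x, y, z in m, then the turn, a rotation vector about the tool's x, y, z in rad, then the finger opening in m, from 0 to 0.087. A call has 1 to 12 rows; each row shifts and turns the commanded pose from where the row before left it, along the tool's axes as they then stand; what a row does not reach is not made up. A row lasts 1/10 s, in which the tool goes at most 50 mm and 8.59 degrees, less where a joint would pass 70% of its speed; a pose out of reach is approached as far as the arm can. A call is refused whole if a number of a shift passes 0.05 or a number of a turn 0.15, either way. A call with a gripper value outside its range is refused whole. The fingers move at their own pace and stop on an object; "force" is the grip in N (left out, the last holds). Time passes only in rows, so rows that do not move let the fingers close. It gives the time, the measured TCP pose, the force, the opening and the grip force at its end, in the units of the state.
- get_obs(): the state, without advancing time (a new reading comes with each control period).
- read_camera(name): name is "scene" or "side" or "wrist"; returns a dict with "frame" (400x640x3 uint8, red, green, blue), "intrinsics" (3x3 intrinsics, pixels), "view" (4x4, takes a point from world to camera coordinates). Camera axes: x right, y up, looking along -z (the intrinsics and any distortion apply to the point x, -y, -z); pixel columns grow to the right and rows downward; lengths in m; the calibration is good to about 2 mm. The wrist camera is an equidistant fisheye: a pixel r from the principal point sees the ray r / f radians off the axis. A picture is of the moment at which its call begins. There is no depth.
- sign_off(): hands the job in; it is judged then, once.
Trained networks look in the newest picture that a camera, given by its name, has taken for a name from the list of things; names that differ only in an ending like _2 or _b are one class to them, and where a whole thing is asked for, a point or a joint stands for the part that bears it (a point fixed in the world has none). Each returns a list of dicts, best first, with "p" (0 to 1); they miss things now and then, are a little off and sometimes report something else, mostly with a low value. They report only what shows in the picture. A call takes as long as a camera call. They do not tell look-alikes from the thing itself.
- silhouettes(camera, name): "pixels" (400x640 bool, what is visible of it) and "extent" ([left, top, right, bottom] in pixels, round what is visible of it).
The state is a dict: "time_s": time; "qpos": joint angles; "joint_velocities": joint speeds; "effort": joint torques, N m; "tool_pos": TCP position; "tool_rot": TCP orientation; "force": force on the tool from outside, world axes, zero at the start; "wrist_torque": the same for the moment, N m; "grip_width": finger opening in m; "grasp_force": force on a finger pad.
Only numpy, scipy, OpenCV 4.12 (cv2) and the standard library are available. Lean on these libraries where they do the work, as an engineer would, in place of code of your own. Each camera call takes 0.05 s, during which the arm holds its last target. There are 200 camera calls.

### The job

Lock up the aluminium die case: swing its brass hasp closed over the staple, then push the red-knobbed locking pin down through the staple's eye until its flange rests on the staple, and let go of it. Leave the black-knobbed punch standing in its block.

Things in the scene. Friction and masses are not known exactly. Their poses are not given: they have to be found in the camera images.
- hasp (a joint): Angle of the case's brass hasp: 0 = hanging down over the staple (closed, hard stop), 1.57 = level, sticking out; starts 0.5 to 1.1. Plate 64 wide, 81 long, 3 mm thick; window 44 wide, 36 to 70 mm from hinge. Stays put; 1 to 5 N moves it. Hinge level along the face, 29 mm behind (caseward) and 37 mm above staple_eye. Push its solid part (hinge to window) inward and down; pushed level it may jam.
- staple_eye (a point): Centre of the 24 mm upright through hole in the dark steel staple, at its top face, 63 mm above the table. The staple is a level tongue 38 wide, 6 thick, 54 mm out from the front of the fixed aluminium case (160 x 240 x 110 mm high). Case frame: x from the eye straight into the case (face at x = +35 mm, its top edge 47 mm above the eye), y along the face, z up.
- pin_knob (a point): Middle of the upright red knob (20 across, 42 mm tall) of the loose steel locking pin; z its axis. Flange 34 across, 4 mm thick, underside 25 mm below this point; then a 10 mm shank 38 mm long, tapered foot. 70 g. Stands in a fixed wooden block (60 x 60 x 50 mm), flange on top; lift straight up over 40 mm to clear it. Fully home, this point is 25 mm above staple_eye.
- punch_knob (a point): Middle of the black knob of the brass punch, a bystander of the same shape and size as the pin, standing in the other wooden block. Not to be moved.
Things that resemble listed ones, but are neither listed nor needed, are in the scene too. There is more than one size of the part that bears pin_knob; the job needs the middle-sized.

How it is judged (in metres and radians):
On the way:
1. the hasp is swung closed over the staple, the pin not yet in the eye (value of joint hasp below 0.17 rad and distance between pin_knob and staple_eye above 0.075 m), for 0.2 s.
At the end, for the whole second after the job is handed in: The hasp hangs closed (within 0.17 rad), the red pin stands upright (within 10 degrees) and still in the staple's eye, its knob's middle within 14 mm sideways of the eye's centre and 15 to 32 mm above the staple's top (flange on the staple), and the punch is within 20 mm of where it stood (value of joint hasp below 0.17 rad and horizontal distance between pin_knob and staple_eye below 0.014 m and z of pin_knob in the frame of staple_eye between 0.015 and 0.032 m and angle between pin_knob's own z axis and vertical below 0.17 rad and linear speed of pin below 0.02 m/s and distance of punch_knob from where it was at the start of the episode below 0.02 m); the robot touches nothing.
It fails at once if the black-knobbed punch is moved from its block (distance of punch_knob from where it was at the start of the episode above 0.02 m).
It also fails if it takes over 48 s, if anything falls off the work surface, if the arm or the gripper's body presses on something with over 40 N, if the wrist force passes 120 N, or if a joint passes its speed limit or range.

## Working session

There is one attempt and no reset: what is moved stays moved. The work goes in short steps, Python scripts to look and compute and a tool call to move; the robot and the scene stay as the last step left them, time stands still between calls to the robot, and variables do not carry over. Pictures are saved under pics/ and viewed, at most 10 in all, crops included, and the job is handed in when it is done.

Besides the shell and the picture viewer there is one more tool, called by a JSON object that holds its "name" and its "arguments", one argument or row to a line. play_rows: Moves the arm, as the interface text tells. Its arguments: {"type":"object","properties":{"steps":{"type":"array","items":{"type":"array","items":{"type":"array","items":{"type":"number"}}}},"force":{"type":"number"}},"required":["steps"]}

```bash
mkdir -p pics; ls; python3 - <<'E'
from cell import *
import cv2,numpy as np
o=get_obs();print(o)
ims=[]
for c in ['scene','side','wrist']:
    d=read_camera(c);cv2.imwrite(f'pics/{c}0.png',d['frame'][:,:,::-1])
    print(c,d['intrinsics'].tolist(),np.round(d['view'],4).tolist(),[k for k in d])
    for n in ['hasp','staple_eye','pin_knob','punch_knob']:
        try:
            for s in silhouettes(c,n):print(n,round(s['p'],2),s['extent'],int(s['pixels'].sum()))
        except Exception as e:print(n,e)
E
```

```text
pics
{'time_s': 0.0, 'qpos': array([-63.25071728,  18.43866344,  -4.01735374,  83.17568543,
         1.2952798 ,  78.54047936,  -3.26075496]), 'joint_velocities': array([-0.09149573,  0.03777137,  0.07491897,  0.00162786,  0.00292808,
        0.04244151, -0.13368952]), 'effort': array([-8.55374419e-04, -4.91280127e+01, -4.04374329e-01, -3.12531495e+01,
       -6.39276300e-02,  4.36198991e-02,  1.83174243e-04]), 'tool_pos': array([0.28412884, 0.58398981, 0.22145939]), 'tool_rot': array([-1.7989044e+02,  5.4911990e-03,  1.5406152e+02]), 'force': array([ 0.54281833, -0.18963722,  1.01676002]), 'wrist_torque': array([ 0.01214339,  0.00302544, -0.01253933]), 'grasp_force': 0.0, 'grip_width': 0.08694083567114262}
scene [[486.3674544792062, 0.0, 317.79097436438667], [0.0, 486.3674544792062, 201.36712758975307], [0.0, 0.0, 1.0]] [[-0.6985, 0.7155, 0.0116, 0.4079], [-0.5798, -0.5754, 0.5769, 0.222], [0.4194, 0.3963, 0.8168, -1.0615], [0.0, 0.0, 0.0, 1.0]] ['frame', 'intrinsics', 'view']
hasp 0.67 [328.8, 265.7, 390.7, 299.3] 1029
staple_eye 0.78 [329.5, 225.6, 515.7, 398.2] 21757
pin_knob 0.9
[... 360 characters left out ...]
26], [-0.5327, -0.577, 0.6192, -0.4511], [0.0, 0.0, 0.0, 1.0]] ['frame', 'intrinsics', 'view']
hasp 0.81 [277.6, 150.4, 327.7, 206.3] 1061
staple_eye 0.87 [183.4, 111.0, 330.2, 232.3] 11942
pin_knob 0.88 [394.4, 292.4, 430.1, 353.2] 1456
pin_knob 0.71 [379.5, 263.9, 412.6, 284.0] 260
pin_knob 0.68 [331.2, 263.1, 354.4, 304.9] 635
punch_knob 0.81 [422.3, 220.6, 441.5, 255.0] 507
wrist [[309.70691628693146, 0.0, 315.6678391375566], [0.0, 309.70691628693146, 199.4501009489455], [0.0, 0.0, 1.0]] [[0.4377, 0.8991, 0.0009, -0.6509], [-0.867, 0.4223, -0.2645, 0.0306], [-0.2382, 0.115, 0.9644, -0.3893], [0.0, 0.0, 0.0, 1.0]] ['frame', 'intrinsics', 'view']
pin_knob 0.44 [50.6, 391.4, 58.9, 398.6] 63
```

View pics/scene0.png

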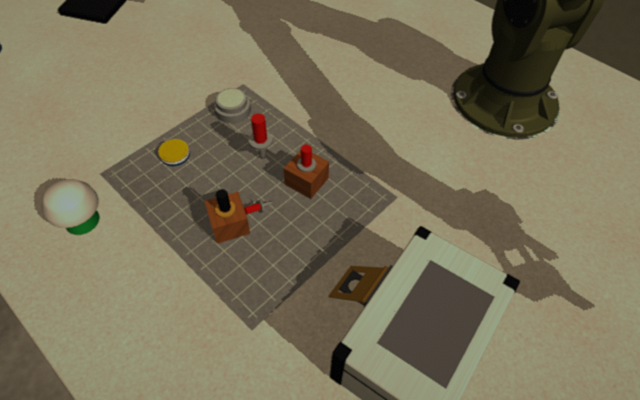

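View pics/side0.png

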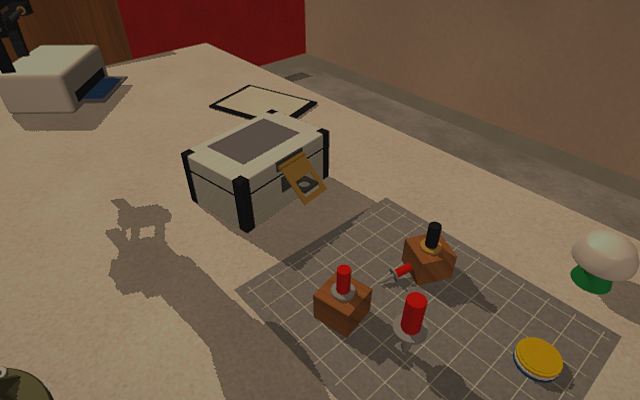

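Scene: the case is lower right with the hasp at (355,285). Red pins: one in a block (307,158), a large one on the mat (260,130), a small one lying down (255,208). The black punch is in its block (224,200). Side: hasp (302,178), block pin (343,282), large pin (413,315), punch (433,238). I'll fit models to the masks next.

```bash
cat > h.py <<'E'
from cell import *
import cv2,numpy as np
from scipy.optimize import minimize
def proj(P,c):
    K,V=c; p=P@V[:3,:3].T+V[:3,3]; return np.c_[K[0,2]+K[0,0]*p[:,0]/-p[:,2],K[1,2]-K[1,1]*p[:,1]/-p[:,2]]
def hull(m,P,c): cv2.fillConvexPoly(m,np.round(cv2.convexHull(proj(P,c).astype(np.float32))*16).astype(np.int32),1,shift=4)
def fillpoly(m,P,c,v=1): cv2.fillPoly(m,[np.round(proj(P,c)*16).astype(np.int32)],v,shift=4)
def iou(a,b): return (a&b).sum()/max(1,(a|b).sum())
def cyl(r,z0,z1):
    t=np.linspace(0,2*np.pi,33)[:-1]; c=np.c_[r*np.cos(t),r*np.sin(t)]
    return np.r_[np.c_[c,0*t+z0],np.c_[c,0*t+z1]]
def box(x0,x1,y0,y1,z0,z1): return np.array([[x,y,z] for x in(x0,x1) for y in(y0,y1) for z in(z0,z1)],float)
def w(P,x,y,yaw): # case frame -> world
    c,s=np.cos(yaw),np.sin(yaw); return P@np.array([[c,s,0],[-s,c,0],[0,0,1]])+[x,y,.063]
def cam(n): d=read_camera(n); return d['frame'],(d['intrinsics'],d['view'])
def plate(a):  # hasp in case frame; outline, window
    H=np.array([.029,0,.037]); d=np.array([-np.sin(a),0,-np.cos(a)])
    f=lambda y,s:H+np.array([0,y,0])+d*s
    return np.array([f(-.032,0),f(.032,0),f(.032,.081),f(-.032,.081)]),np.array([f(-.022,.036),f(.022,.036),f(.022,.070),f(-.022,.070)])
def haspmask(shape,a,pose,c):
    m=np.zeros(shape,np.uint8);o,i=plate(a);fillpoly(m,w(o,*pose),c);fillpoly(m,w(i,*pose),c,0);return m>0
E
cat > m1.py <<'E'
from h import *
C={};S={}
for n in['scene','side']:
    f,C[n]=cam(n)
    for k in['staple_eye','hasp','pin_knob','punch_knob']: S[n,k]=silhouettes(n,k)
def px2w(n,u,v,z):
    K,V=C[n]; d=V[:3,:3].T@np.array([(u-K[0,2])/K[0,0],-(v-K[1,2])/K[1,1],-1]);o=-V[:3,:3].T@V[:3,3]
    return o+d*(z-o[2])/d[2]
a1,b1=px2w('scene',423,232,.11),px2w('scene',338,350,.11);a2,b2=px2w('side',245,182,.11),px2w('side',326,130,.11)
print(a1,b1,a2,b2)
a,b=(a1+a2)/2,(b1+b2)/2; e=(b-a)[:2];e/=np.linalg.norm(e)
m=((a+b)/2)[:2]; n=np.array([-e[1],e[0]]); k=px2w('scene',518,282,.11)[:2]-a[:2]
if n@k<0:n=-n
e0=m-n*.035
def cost(p):
    t=0
    for q in C:
        mm=np.zeros((400,640),np.uint8)
        hull(mm,w(box(.035,.195,-.12,.12,-.063,.047),*p),C[q]); hull(mm,w(box(-.019,.035,-.019,.019,-.006,0),*p),C[q])
        h=np.zeros_like(mm);o,_=plate(.8);
        t-=iou(mm>0,S[q,'staple_eye'][0]['pixels']|S[q,'hasp'][0]['pixels'])
    return t
p0=np.r_[e0,np.arctan2(n[1],n[0])];print('init',p0,cost(p0))
sim=p0+np.r_[np.zeros((1,3)),np.diag([.01,.01,.06])]
r=minimize(cost,p0,method='Nelder-Mead',options=dict(initial_simplex=sim,maxiter=200));print('case',r.x,np.degrees(r.x[2]),r.fun)
for q in C:
    aa=np.arange(0,1.6,.02);v=[iou(haspmask((400,640),x,r.x,C[q]),S[q,'hasp'][0]['pixels']) for x in aa];print('hasp',q,aa[np.argmax(v)],max(v))
for k,i,j in[('pin_knob',0,2),('punch_knob',0,0),('pin_knob',1,0)]:
    ss={'scene':S['scene',k][i],'side':S['side',k][j]}
    def c2(p):
        t=0
        for q in C:
            mm=np.zeros((400,640),np.uint8);P=np.r_[p[:2],p[2]]
            s=p[3]
            hull(mm,cyl(.01*s,-.021*s,.021*s)+P,C[q]);hull(mm,cyl(.017*s,-.025*s,-.021*s)+P,C[q])
            t-=iou(mm>0,ss[q]['pixels'])
        return t
    u=[(ss['scene']['extent'][0]+ss['scene']['extent'][2])/2,(ss['scene']['extent'][1]+ss['scene']['extent'][3])/2]
    p0=np.r_[px2w('scene',*u,.075),1]
    rr=minimize(c2,p0,method='Nelder-Mead',options=dict(initial_simplex=p0+np.r_[np.zeros((1,4)),np.diag([.01,.01,.01,.1])],maxiter=400));print(k,rr.x,rr.fun)
    if k=='pin_knob': # red part only
        pass
E
python3 m1.py
```

```text
[0.46693758 0.10592689 0.11      ] [0.68822389 0.13662699 0.11      ] [0.4691848  0.09270469 0.11      ] [0.69276568 0.1378512  0.11      ]
init [0.58516035 0.0837753  1.73966531] -1.8514939718001981
case [0.58586192 0.07880861 1.73847055] 99.60702507267797 -1.9082418776140644
hasp scene 0.8 0.8194816800714924
hasp side 0.72 0.8374628344895937Traceback (most recent call last):
  File "m1.py", line 29, in <module>
    ss={'scene':S['scene',k][i],'side':S['side',k][j]}
                                       ~~~~~~~~~~~^^^
IndexError: list index out of range
```

```bash
python3 - <<'E'
s=open('m1.py').read()
s=s.replace("for k,i,j in[('pin_knob',0,2),('punch_knob',0,0),('pin_knob',1,0)]:\n    ss={'scene':S['scene',k][i],'side':S['side',k][j]}",
"""near=lambda n,k,u:min(S[n,k],key=lambda s:np.hypot((s['extent'][0]+s['extent'][2])/2-u[0],(s['extent'][1]+s['extent'][3])/2-u[1]))
for k,i,j in[('pin_knob',(307,158),(343,284)),('punch_knob',(224,205),(432,238)),('pin_knob',(260,138),(412,322))]:
    ss={'scene':near('scene',k,i),'side':near('side',k,j)}
    print(ss['scene']['extent'],ss['side']['extent'])""")
open('m1.py','w').write(s)
E
python3 m1.py
```

```text
[0.46693758 0.10592689 0.11      ] [0.68822389 0.13662699 0.11      ] [0.4691848  0.09270469 0.11      ] [0.69276568 0.1378512  0.11      ]
init [0.58516035 0.0837753  1.73966531] -1.8572547032885642
case [0.58816301 0.08009724 1.75360364] 100.47408767904902 -1.8962274501497325
hasp scene 0.8200000000000001 0.7458563535911602
hasp side 0.7000000000000001 0.851063829787234
[298.5, 144.7, 315.7, 169.5] [329.2, 265.2, 356.0, 305.9]
pin_knob [ 0.46369836 -0.14800371  0.07339416  0.93556738] -1.9188685834012338
[213.8, 188.2, 232.9, 219.2] [419.9, 222.6, 438.4, 252.6]
punch_knob [ 0.63032007 -0.17595523  0.0738804   0.93561618] -1.93919069975408
[199.2, 133.4, 249.3, 153.1] [377.6, 263.5, 412.4, 286.3]
pin_knob [ 0.54253903 -0.28424503  0.08743184  1.10278088] -0.39741935483870966
```

```bash
cat > plan.py <<'E'
import sys,numpy as np
from cell import get_obs
from scipy.spatial.transform import Rotation as R
# plan.py x y z yaw nrows : rows from the measured pose to target, tool down
def plan(x,y,z,yaw,n):
    o=get_obs();p=np.array(o['tool_pos']);r=R.from_euler('xyz',o['tool_rot'],degrees=True)
    t=R.from_euler('xyz',[180,0,yaw],degrees=True);dv=(r.inv()*t).as_rotvec()/n;d=(np.array([x,y,z])-p)/n
    print(np.round(p,4),np.round(o['tool_rot'],1),'F',np.round(o['force'],1),o['time_s'])
    for i in range(n):
        print(np.round(np.r_[r.inv().apply(d),dv],3).tolist());r=r*R.from_rotvec(dv)
plan(*map(float,sys.argv[1:5]),int(sys.argv[5]))
E
python3 plan.py .595 .03 .22 100 16
```

```text
[0.2844 0.5845 0.2226] [180.    0.  154.1] F [-0.2  0.3  0.5] 1.75
[-0.033, -0.023, 0.0, 0.0, 0.0, 0.059]
[-0.034, -0.021, 0.0, 0.0, 0.0, 0.059]
[-0.035, -0.019, 0.0, 0.0, 0.0, 0.059]
[-0.036, -0.017, 0.0, 0.0, 0.0, 0.059]
[-0.037, -0.014, 0.0, 0.0, 0.0, 0.059]
[-0.038, -0.012, 0.0, 0.0, 0.0, 0.059]
[-0.038, -0.01, 0.0, 0.0, 0.0, 0.059]
[-0.039, -0.008, 0.0, 0.0, 0.0, 0.059]
[-0.039, -0.005, 0.0, 0.0, 0.0, 0.059]
[-0.04, -0.003, 0.0, 0.0, 0.0, 0.059]
[-0.04, -0.001, 0.0, 0.0, 0.0, 0.059]
[-0.04, 0.002, 0.0, 0.0, 0.0, 0.059]
[-0.04, 0.004, 0.0, 0.0, 0.0, 0.059]
[-0.039, 0.006, 0.0, 0.0, 0.0, 0.059]
[-0.039, 0.009, 0.0, 0.0, 0.0, 0.059]
[-0.038, 0.011, 0.0, 0.0, 0.0, 0.059]
```

{"name": "play_rows", "arguments": {
  "steps": [
    [[-0.033,-0.023,0,0,0,0.059,0],[-0.034,-0.021,0,0,0,0.059,0],[-0.035,-0.019,0,0,0,0.059,0],[-0.036,-0.017,0,0,0,0.059,0],[-0.037,-0.014,0,0,0,0.059,0],[-0.038,-0.012,0,0,0,0.059,0],[-0.038,-0.01,0,0,0,0.059,0],[-0.039,-0.008,0,0,0,0.059,0],[-0.039,-0.005,0,0,0,0.059,0],[-0.04,-0.003,0,0,0,0.059,0],[-0.04,-0.001,0,0,0,0.059,0],[-0.04,0.002,0,0,0,0.059,0]]
  ],
  "force": 15
}}

```text
time_s: 2.95
tool_pos: [0.5181, 0.1659, 0.2229]
tool_rot: [180.0, -0.0, 113.4]
force: [0.1, -0.8, 0.1]
grip_width: 0.0026
grasp_force: 0.0
```

{"name": "play_rows", "arguments": {
  "steps": [
    [[-0.04,0.004,0,0,0,0.059,0],[-0.039,0.006,0,0,0,0.059,0],[-0.039,0.009,0,0,0,0.059,0],[-0.038,0.011,0,0,0,0.059,0],[0,0,0,0,0,0,0],[0,0,0,0,0,0,0]]
  ]
}}

```text
time_s: 3.55
tool_pos: [0.5956, 0.0277, 0.2225]
tool_rot: [-180.0, -0.0, 99.9]
force: [-0.5, 0.8, -0.3]
grip_width: 0.0007
grasp_force: 0.0
```

```bash
python3 plan.py .592 .05 .12 100 1; python3 - <<'E'
from h import *
f,c=cam('wrist');im=f[:,:,::-1].copy()
print(np.round(c[1],3).tolist())
K,V=c
def fp(P):
    p=P@V[:3,:3].T+V[:3,3];x,y,z=p[:,0],-p[:,1],-p[:,2];r=np.hypot(x,y);t=np.arctan2(r,z);return np.c_[K[0,2]+K[0,0]*t*x/r,K[1,2]+K[0,0]*t*y/r]
pose=(.587,.0795,1.745)
a,i=plate(.75);a0,i0=plate(0)
for P,col in((a,(255,0,0)),(i,(255,0,0)),(np.array([[.035,-.12,.047],[.035,.12,.047]]),(0,255,0)),(np.array([[-.019,-.019,0],[-.019,.019,0],[.03,.019,0],[.03,-.019,0]]),(0,0,255)),(cyl(.012,0,0)[:32],(0,0,255))):
    cv2.polylines(im,[np.round(fp(w(P,*pose))).astype(int)],True,col,1)
cv2.imwrite('pics/w1.png',im)
E
```

```text
[0.5956 0.0277 0.2225] [-180.    -0.    99.9] F [-0.5  0.8 -0.3] 3.55
[0.023, 0.0, 0.102, -0.0, -0.0, -0.003]
[[0.985, 0.171, 0.0, -0.591], [-0.165, 0.95, -0.264, 0.102], [-0.045, 0.26, 0.965, -0.37], [0.0, 0.0, 0.0, 1.0]]
```

View pics/w1.png

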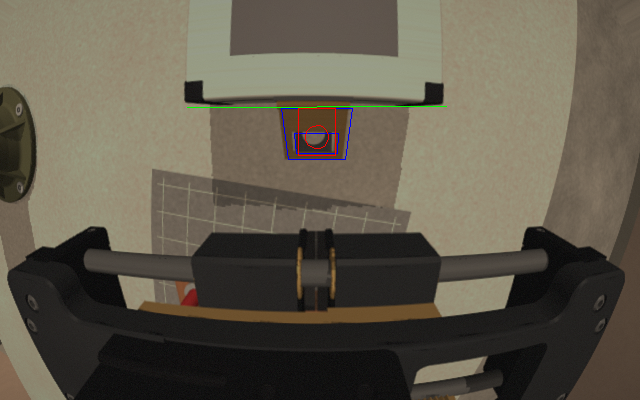

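```bash
python3 plan.py .590 .062 .083 100 4|sed -n 1,2p
```

```text
[0.5953 0.0293 0.2224] [-180.   -0.  100.] F [-0.2  0.6  0.5] 3.6
[0.008, 0.0, 0.035, -0.0, -0.0, 0.0]
```

{"name": "play_rows", "arguments": {
  "steps": [
    [[0,0,0.035,0,0,0,0],[0.008,0,0.035,0,0,0,0],[0.012,0,0.035,0,0,0,0],[0.013,0,0.035,0,0,0,0],[0,0,0,0,0,0,0],[0,0,0,0,0,0,0]]
  ]
}}

```text
time_s: 4.2
tool_pos: [0.5895, 0.0624, 0.083]
tool_rot: [-180.0, -0.0, 100.1]
force: [-0.0, -0.6, 0.5]
grip_width: 0.0006
grasp_force: 0.0
```

{"name": "play_rows", "arguments": {
  "steps": [
    [[0.005,0,0.0005,0,0,0,0],[0.005,0,0.0005,0,0,0,0],[0.005,0,0.001,0,0,0,0],[0.005,0,0.0015,0,0,0,0],[0.004,0,0.002,0,0,0,0],[0,0,0,0,0,0,0]]
  ]
}}

```text
time_s: 4.8
tool_pos: [0.5858, 0.0851, 0.077]
tool_rot: [180.0, 0.0, 100.0]
force: [0.8, -0.9, 0.2]
grip_width: 0.0008
grasp_force: 0.5
```

{"name": "play_rows", "arguments": {
  "steps": [
    [[0.003,0,0.001,0,0,0,0],[0.003,0,0.001,0,0,0,0],[0.003,0,0.0005,0,0,0,0],[0,0,0,0,0,0,0]]
  ]
}}

```text
time_s: 5.2
tool_pos: [0.5837, 0.0942, 0.0742]
tool_rot: [-180.0, -0.0, 100.0]
force: [0.2, -1.5, -1.2]
grip_width: 0.0006
grasp_force: 0.7
```

{"name": "play_rows", "arguments": {
  "steps": [
    [[0.002,0,0,0,0,0,0],[0.002,0,0,0,0,0,0],[0,0,0,0,0,0,0]]
  ]
}}

```text
time_s: 5.5
tool_pos: [0.5835, 0.0948, 0.0743]
tool_rot: [-180.0, 0.2, 99.9]
force: [2.7, -6.4, -1.1]
grip_width: 0.0003
grasp_force: 3.2
```

{"name": "play_rows", "arguments": {
  "steps": [
    [[0.002,0,0,0,0,0,0],[0.002,0,0,0,0,0,0],[0,0,0,0,0,0,0]]
  ]
}}

```text
time_s: 5.8
tool_pos: [0.5835, 0.0949, 0.0744]
tool_rot: [-180.0, 0.4, 99.7]
force: [3.3, -12.0, -1.9]
grip_width: 0.0005
grasp_force: 6.2
```

{"name": "play_rows", "arguments": {
  "steps": [
    [[-0.01,0,0,0,0,0,0],[-0.02,0,-0.03,0,0,0,0],[-0.04,0,-0.04,0,0,0,0],[-0.05,0,-0.03,0,0,0,0.04],[-0.05,0,0,0,0,0,0.06],[0,0,0,0,0,0,0.06],[0,0,0,0,0,0,0.06]]
  ]
}}

```text
time_s: 6.5
tool_pos: [0.6099, -0.0549, 0.1657]
tool_rot: [180.0, -0.1, 99.8]
force: [-0.2, 0.9, -1.2]
grip_width: 0.0248
grasp_force: 0.0
```

```bash
python3 - <<'E'
from h import *
p=(.587,.0795,1.745)
cs=[]
for q in['scene','side','wrist']:
    f,c=cam(q)
    cs.append(cv2.resize(f[220:360,280:480] if q=='scene' else f[80:220,170:370] if q=='side' else f[60:200,220:420],(400,280),interpolation=cv2.INTER_CUBIC))
    if q!='wrist':
      for s in silhouettes(q,'hasp'):
        aa=np.arange(0,1.6,.02);v=[iou(haspmask((400,640),x,p,c),s['pixels']) for x in aa];print(q,s['p'],s['extent'],aa[np.argmax(v)],max(v))
      for s in silhouettes(q,'pin_knob')+silhouettes(q,'punch_knob'):print(q,s['p'],s['extent'])
cs.append(cs[-1]*0)
cv2.imwrite('pics/c1.png',np.vstack([np.hstack(cs[:2]),np.hstack(cs[2:])])[:,:,::-1])
E
```

```text
scene 0.59 [196.6, 132.1, 248.6, 158.8]
scene 0.51 [216.1, 211.9, 226.7, 218.6]
side 0.74 [279.5, 147.7, 310.4, 204.5] 0.08 0.664327485380117
side 0.74 [425.4, 343.8, 511.0, 386.1]
side 0.71 [329.7, 262.2, 354.0, 304.5]
side 0.64 [378.6, 261.2, 412.7, 282.1]
side 0.61 [421.6, 222.5, 439.3, 254.7]
```

View pics/c1.png

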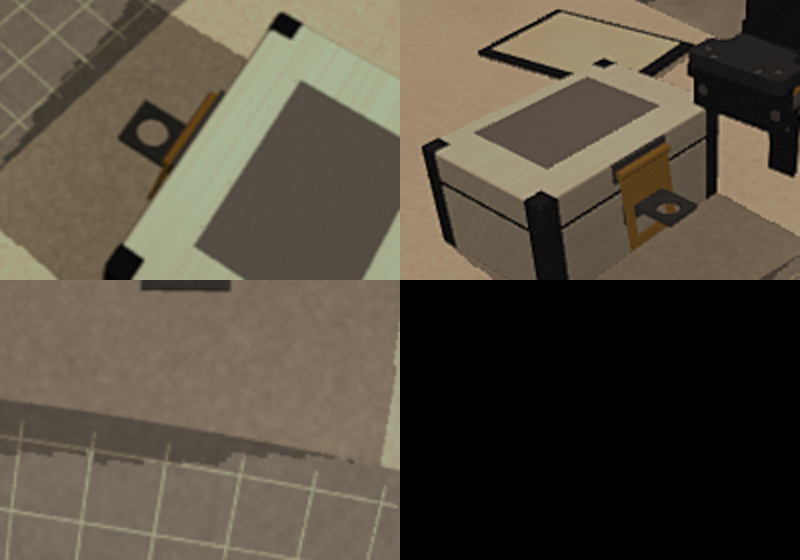

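Hasp hangs closed, with the staple through its window; the eye is at scene pixel (356,286) and side pixel (305,183). Next I'll refine the eye position and check the clearance to the large pin.

```bash
python3 - <<'E'
from h import *
C={q:cam(q) for q in['scene','side']}
def tri(a,b):
    A=[];
    for q,uv in(('scene',a),('side',b)):
        K,V=C[q][1];M=np.diag([1,-1,-1])@V[:3];P=K@M
        A+=[uv[0]*P[2]-P[0],uv[1]*P[2]-P[1]]
    X=np.linalg.svd(np.array(A))[2][-1];return X[:3]/X[3]
print('eye',tri((356,286.5),(305,183.5)))
for q in C:print(q,proj(np.array([[.587,.0795,.063]]),C[q][1]))
B={}
for q in C:
    f=C[q][0].astype(int);m=((f[:,:,0]>90)&(f[:,:,1]<60)&(f[:,:,2]<60)).astype(np.uint8)
    if q=='side':m[:110]=0
    n,l,s,c=cv2.connectedComponentsWithStats(m)
    B[q]=[(s[i][:4].tolist(),c[i]) for i in range(1,n) if s[i][4]>60];print(q,[(b[0],b[1].round(1).tolist()) for b in B[q]])
nr=lambda q,u:min(B[q],key=lambda b:np.hypot(*(b[1]-u)))[1]
for a,b in(((307,155),(343,280)),((259,128),(413,314)),((255,208),(403,270))):print(tri(nr('scene',a),nr('side',b)))
E
python3 plan.py .464 -.148 .16 100 3|sed -n 1,2p
```

```text
eye [0.58526315 0.0797964  0.05958776]
scene [[354.59861514 286.19978224]]
side [[305.03957487 181.63037162]]
scene [([198, 133, 24, 13], [209.4, 138.9]), ([306, 163, 23, 34], [317.9, 178.7]), ([212, 217, 30, 26], [226.3, 230.7])]
side [([395, 262, 18, 16], [403.5, 269.4]), ([336, 265, 15, 30], [342.7, 279.0]), ([466, 353, 45, 33], [488.7, 369.5])]
[ 0.47514958 -0.11907614  0.04460613]
[ 0.55625054 -0.23730013  0.1141506 ]
[ 0.62906066 -0.16127973 -0.00819577]
[ 0.6101 -0.054   0.1656] [180.  -0. 100.] F [ 0.7  0.  -0.4] 7.05
[-0.022, -0.053, 0.002, 0.0, -0.0, 0.0]
```

```bash
python3 - <<'E'
from h import *
f,c=cam('scene');cv2.imwrite('pics/s2.png',f[:,:,::-1])
E
```

```text
(no output)
```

View pics/s2.png

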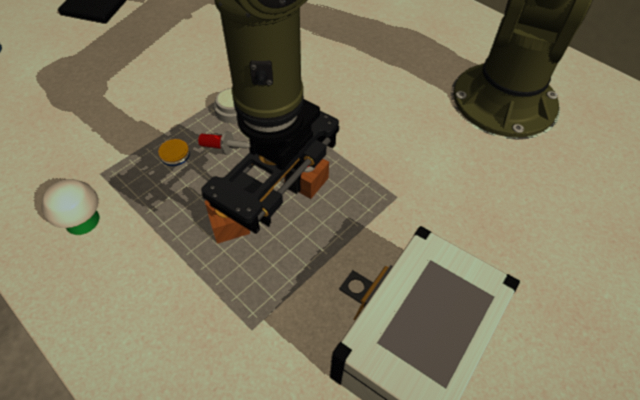

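The large pin has toppled by itself and is lying at (210,141). The block with the right pin and the punch's block are undisturbed, so I'll go above the pin.

{"name": "play_rows", "arguments": {
  "steps": [
    [[-0.017,-0.04,0.001,0,0,0,0.05],[-0.017,-0.04,0.001,0,0,0,0.05],[-0.016,-0.04,0.001,0,0,0,0.05],[-0.016,-0.04,0.001,0,0,0,0.05],[0,0,0,0,0,0,0.05],[0,0,0,0,0,0,0.05]]
  ]
}}

```text
time_s: 7.7
tool_pos: [0.4638, -0.1474, 0.1621]
tool_rot: [179.9, -0.1, 99.9]
force: [0.4, 0.1, 0.6]
grip_width: 0.0501
grasp_force: 0.0
```

```bash
python3 - <<'E'
from h import *
f,c=cam('wrist');im=f[:,:,::-1].copy();K,V=c
def fp(P):
    p=P@V[:3,:3].T+V[:3,3];x,y,z=p[:,0],-p[:,1],-p[:,2];r=np.hypot(x,y);t=np.arctan2(r,z);return np.c_[K[0,2]+K[0,0]*t*x/r,K[1,2]+K[0,0]*t*y/r]
P=np.array([.4637,-.148,.075])
for z,r in((.021,.01),(-.021,.01),(-.021,.017)):cv2.polylines(im,[np.round(fp(cyl(r,z,z)[:32]+P)).astype(int)],True,(255,255,0),1)
cv2.imwrite('pics/w2.png',im)
print([ (s['p'],s['extent']) for s in silhouettes('wrist','pin_knob')])
E
python3 plan.py .4637 -.148 .12 100 1
```

```text
[(0.87, [299.0, 176.1, 335.0, 221.5]), (0.86, [388.8, 199.7, 436.9, 228.0]), (0.48, [318.2, 297.1, 333.8, 315.1])]
[ 0.465  -0.1463  0.162 ] [179.9   0.  100. ] F [ 0.  -0.4 -0.4] 7.8
[-0.001, -0.002, 0.042, 0.001, 0.0, 0.001]
```

View pics/w2.png

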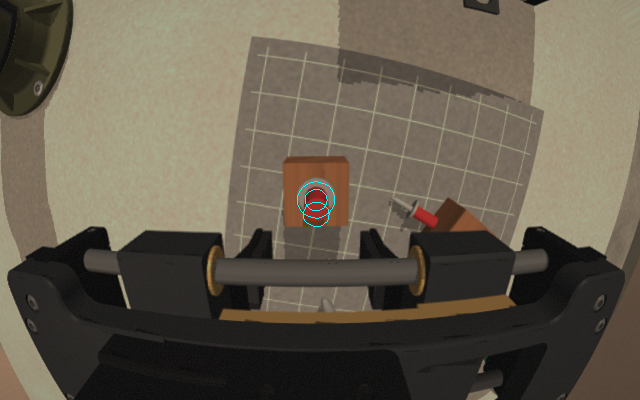

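The overlay sits on the knob at (316,205), so I'll descend and grip.

{"name": "play_rows", "arguments": {
  "steps": [
    [[-0.001,0,0.035,0,0,0,0.05],[0,0,0.035,0,0,0,0.05],[0,0,0.025,0,0,0,0.05],[0,0,0.007,0,0,0,0.05],[0,0,0,0,0,0,0.05],[0,0,0,0,0,0,0],[0,0,0,0,0,0,0],[0,0,0,0,0,0,0],[0,0,0,0,0,0,0],[0,0,0,0,0,0,0]]
  ],
  "force": 20
}}

```text
time_s: 8.8
tool_pos: [0.4645, -0.1481, 0.0602]
tool_rot: [179.9, 0.0, 100.0]
force: [-0.3, -0.1, 3.1]
grip_width: 0.0192
grasp_force: 20.0
```

{"name": "play_rows", "arguments": {
  "steps": [
    [[0,0,-0.01,0,0,0,0],[0,0,-0.02,0,0,0,0],[0,0,-0.025,0,0,0,0],[0,0,-0.025,0,0,0,0],[0,0,-0.02,0,0,0,0],[0,0,0,0,0,0,0],[0,0,0,0,0,0,0]]
  ]
}}

```text
time_s: 9.5
tool_pos: [0.4641, -0.148, 0.1598]
tool_rot: [180.0, -0.0, 100.0]
force: [-0.4, -0.2, -0.5]
grip_width: 0.0195
grasp_force: 20.0
```

```bash
python3 plan.py .586 .0795 .16 100 8|sed -n 1,2p; python3 - <<'E'
from h import *
f,c=cam('side');m=0
for s in silhouettes('side','pin_knob'):print(s['p'],s['extent'])
x=c[1]
for P in([.4637,-.148,.075],[.4637,-.148,.175]):print(proj(np.array([P]),c))
E
```

```text
[ 0.4641 -0.148   0.1598] [180.  -0. 100.] F [-0.4 -0.2 -0.5] 9.5
[0.025, 0.02, -0.0, 0.0, -0.0, -0.0]
0.85 [335.5, 214.6, 358.8, 261.7]
0.74 [426.7, 342.5, 514.5, 385.1]
0.54 [379.6, 266.3, 410.9, 286.7]
[[343.2076358  279.66735708]]
[[346.04263071 224.32999596]]
```

{"name": "play_rows", "arguments": {
  "steps": [
    [[0.015,0.01,0,0,0,0,0],[0.03,0.025,0,0,0,0,0],[0.03,0.025,0,0,0,0,0],[0.03,0.025,0,0,0,0,0],[0.03,0.025,0,0,0,0,0],[0.03,0.025,0,0,0,0,0],[0.025,0.017,0,0,0,0,0],[0.01,0.008,0,0,0,0,0],[0,0,0,0,0,0,0],[0,0,0,0,0,0,0]]
  ]
}}

```text
time_s: 10.6
tool_pos: [0.5863, 0.0744, 0.1589]
tool_rot: [-179.9, 0.1, 99.9]
force: [-0.4, -0.4, -1.3]
grip_width: 0.0195
grasp_force: 20.0
```

```bash
python3 plan.py .586 .0795 .135 100 1; python3 - <<'E'
from h import *
cs=[]
for q in['scene','side']:
    f,c=cam(q);im=f.copy()
    P=np.array([.586,.0795,.063])
    cv2.polylines(im,[np.round(proj(cyl(.012,0,0)[:32]+P,c)*8).astype(int)],True,(0,255,255),1,shift=3)
    t=np.array(get_obs()['tool_pos'])+[0,0,.015]
    A=proj(np.array([t+[0,0,.02],t-[0,0,.063]]),c);cv2.line(im,*[tuple(int(v) for v in a) for a in A],(0,255,0),1)
    cs.append(cv2.resize(im[190:330,290:490] if q=='scene' else im[80:220,210:410],(400,280),interpolation=cv2.INTER_CUBIC))
cv2.imwrite('pics/c2.png',np.hstack(cs)[:,:,::-1])
E
```

```text
[0.5863 0.0744 0.1589] [-1.799e+02  1.000e-01  9.990e+01] F [-0.4 -0.4 -1.3] 10.6
[0.005, 0.001, 0.024, -0.002, 0.001, -0.002]
```

View pics/c2.png

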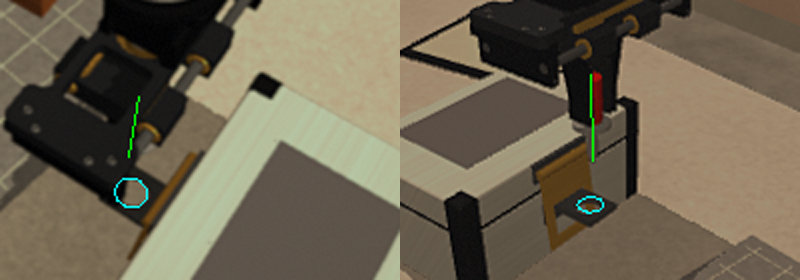

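{"name": "play_rows", "arguments": {
  "steps": [
    [[0.005,0,0.01,0,0,0,0],[0,0,0.02,0,0,0,0],[0,0,0.013,0,0,0,0],[0,0,0.006,0,0,0,0],[0,0,0.006,0,0,0,0],[0,0,0.006,0,0,0,0],[0,0,0,0,0,0,0]]
  ]
}}

```text
time_s: 11.4
tool_pos: [0.5859, 0.0814, 0.098]
tool_rot: [-179.9, 0.0, 100.0]
force: [-0.8, 0.1, -1.3]
grip_width: 0.0193
grasp_force: 20.0
```

{"name": "play_rows", "arguments": {
  "steps": [
    [[-0.001,0,0.006,0,0,0,0],[0,0,0.006,0,0,0,0],[0,0,0.006,0,0,0,0],[0,0,0.004,0,0,0,0],[0,0,0,0,0,0,0]]
  ]
}}

```text
time_s: 11.9
tool_pos: [0.5858, 0.0805, 0.0758]
tool_rot: [-179.9, 0.0, 100.0]
force: [0.6, -0.3, -1.2]
grip_width: 0.0194
grasp_force: 20.0
```

{"name": "play_rows", "arguments": {
  "steps": [
    [[0,0,0.002,0,0,0,0],[0,0,0.001,0,0,0,0],[0,0,0,0,0,0,0]]
  ]
}}

```text
time_s: 12.2
tool_pos: [0.5864, 0.0806, 0.0737]
tool_rot: [180.0, -0.0, 100.0]
force: [-0.1, 0.2, 0.1]
grip_width: 0.0194
grasp_force: 20.0
```

{"name": "play_rows", "arguments": {
  "steps": [
    [[0,0,0.001,0,0,0,0],[0,0,0.001,0,0,0,0],[0,0,0,0,0,0,0]]
  ]
}}

```text
time_s: 12.5
tool_pos: [0.5867, 0.0806, 0.0732]
tool_rot: [180.0, -0.0, 100.0]
force: [-3.6, -0.9, 7.8]
grip_width: 0.0192
grasp_force: 20.0
```

{"name": "play_rows", "arguments": {
  "steps": [
    [[0,0,0,0,0,0,0.045],[0,0,0,0,0,0,0.045],[0,0,0,0,0,0,0.045],[0,0,0,0,0,0,0.045],[0,0,-0.02,0,0,0,0.045],[0,0,-0.04,0,0,0,0.045],[0,0,-0.04,0,0,0,0.045],[-0.03,0,-0.03,0,0,0,0.045],[-0.05,0,-0.01,0,0,0,0.045],[-0.05,0,0,0,0,0,0.045],[0,0,0,0,0,0,0.045],[0,0,0,0,0,0,0.045]]
  ]
}}

```text
time_s: 13.7
tool_pos: [0.6086, -0.0484, 0.2113]
tool_rot: [-180.0, 0.0, 99.7]
force: [0.2, 1.7, 0.1]
grip_width: 0.0452
grasp_force: 0.0
```

```bash
python3 - <<'E'
from h import *
cs=[]
for q in['scene','side']:
    f,c=cam(q);im=f.copy()
    P=np.array([.586,.0795,.088])
    for z,r in((.021,.01),(-.021,.017)):cv2.polylines(im,[np.round(proj(cyl(r,z,z)[:32]+P,c)*8).astype(int)],True,(0,255,255),1,shift=3)
    cs.append(cv2.resize(im[220:360,280:480] if q=='scene' else im[80:220,210:410],(400,280),interpolation=cv2.INTER_CUBIC))
    for s in silhouettes(q,'hasp'):
        aa=np.arange(0,1.6,.02);v=[iou(haspmask((400,640),x,(.586,.0795,1.745),c),s['pixels']) for x in aa];print(q,s['p'],aa[np.argmax(v)],max(v))
    print(q,[s['extent'] for s in silhouettes(q,'punch_knob')])
cv2.imwrite('pics/c3.png',np.hstack(cs)[:,:,::-1]);print(get_obs()['force'])
E
```

```text
scene 0.81 0.34 0.4376731301939058
scene [[215.4, 192.8, 231.9, 218.5]]
side 0.73 0.1 0.6233128834355828
side [[420.1, 220.4, 440.7, 253.0]]
[ 0.34356799 -0.66379765 -0.272487  ]
```

View pics/c3.png

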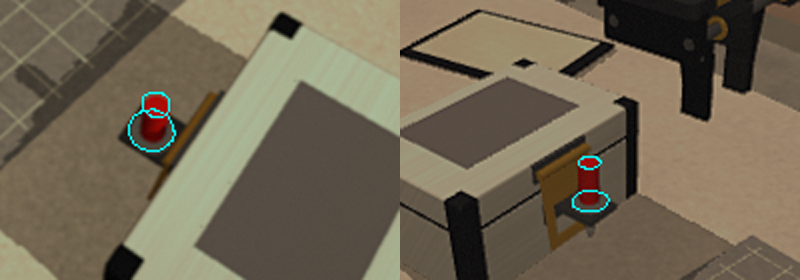

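The pin is upright in the eye, with its flange on the staple (crop positions (153,128) and (590,200)). The hasp looks the same as after I closed it, and the punch hasn't moved.

```bash
python3 -c "
from cell import *
print(sign_off())"
```

```text
the job is handed in; nothing more can be done
None
```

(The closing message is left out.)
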